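Open the mould box and use its cover as a tray

TASK

Open the grey mould box: pry up the loose cover by its overhanging lip and tip it over away from the lip, so that it lies flat on the bench just beside the box, clear of it, turned over with its rim up. Then take the moulded cap out of the box and stand it, still closed end up, inside the rim of the upturned cover. Leave the other things on the bench where they are.

Things in the scene. Friction and masses are not known exactly. Their poses are not given: they have to be found in the camera images.
- mould_box: Open-topped grey-painted cast box, bolted down (fixed): 92 (x) x 140 (y) x 55 mm high, walls 8, floor 6 mm thick, so the pocket is 76 x 124 mm. Bolting lugs on its two y sides reach 21 mm out and 14 mm up. Origin: centre of its underside on the bench, z up, +x points to the robot's left (yaw 1.25 to 1.8 rad).
- cover: Loose aluminium cover, 0.17 to 0.35 kg, on the box: plate 112 (x) x 146 (y) x 5 mm; rim under it 8 mm deep, 70 x 118 mm outside, 62 x 110 inside, with 3 mm play in the pocket. Origin: rim's centre, on the plate's rim-side face; plate z 0 to +5, rim z 0 to -8 mm; plate x -64 to +48 mm. Too wide to grasp across. Turned over: z points down, origin 5 mm above the bench, rim top at 13 mm.
- lip (a point): Middle of the lower edge of the cover's prying lip, at (-64, 0, 0) mm in the cover's frame: the plate overhangs the box by 18 mm on this side, the robot's right, underside 55 mm above the bench (other sides 2 to 3 mm).
- cap: Red moulded cap, round, flange 44 mm across, skirt about 36 mm, 39 mm high, 20 g, standing closed end up on the box's floor, hidden under the cover at the start, within 6 mm (box x) and 10 mm (box y) of the middle. Origin: centre of its underside, z up through the closed end. Another red cap on the bench, far right, is not the one meant.
- blade_box: Small yellow box 26 x 66 x 14 mm lying on the bench, a bystander; origin: centre of its underside.
- screwdriver: Red-handled screwdriver, 192 mm long (its y), 30 mm thick, lying on the bench, a bystander; origin: centre of its underside.
- ring_gauge: Flat steel-grey ring, 64 mm across, 14 mm high, lying on the bench, a bystander; origin: centre of its underside.
- dust_brush: Flat wooden-handled brush, 190 mm long (its y), 48 mm wide, 16 mm high, lying on the bench, a bystander; origin: centre of its underside.
There are look-alikes about, which are no part of the job. There is more than one size of the cover; the one meant has the size given above.

How it is judged:
On the way:
1. the cover lies flat on the bench on the box's far side from the lip, rim up, with the cap still in the box (angle between cover's own z axis and vertical above 3.04 rad and height (world z) of cover below 0.012 m and x of cover in the frame of mould_box above 0.085 m and linear speed of cover below 0.02 m/s and horizontal distance between cap and mould_box below 0.05 m and height (world z) of cap below 0.04 m), for 0.2 s.
At the end, for the whole second after the job is handed in: Cover flat on the bench (within 5 degrees), rim up, origin 85 mm or more beyond the box's centre along the box's +x, not touching the box; cap upright (within 6 degrees) on its plate inside the rim (middle within 12 mm of the rim's in cover x, 37 mm in y); both at rest (angle between cover's own z axis and vertical above 3.04 rad and height (world z) of cover below 0.012 m and x of cover in the frame of mould_box above 0.085 m and linear speed of each of cover, cap below 0.02 m/s and contact force between cover and mould_box below 0.1 N and angle between cap's own z axis and vertical below 0.12 rad and x of cap in the frame of cover between -0.012 and 0.012 m and y of cap in the frame of cover between -0.037 and 0.037 m and z of cap in the frame of cover between -0.005 and 0.006 m).
It fails at once if a bystander is moved by more than 30 mm (distance of any of blade_box, screwdriver, ring_gauge, dust_brush from where it was at the start of the episode above 0.03 m).
It also fails if it takes over 45 s, if anything falls off the work surface, if the arm or the gripper's body presses on something with over 40 N, if the wrist force passes 120 N, or if a joint passes its speed limit or range.

ROBOT

A 7-joint arm with a two-finger parallel gripper is mounted at the origin on a cart in front of the work surface, level with it; the furniture and walls round the work are solid. World frame = base frame: x ahead of the robot, y to its left, z up, the work surface at z = 0. Lengths are in m, angles in rad, forces in N, time in s.
With the tool pointing down it reaches from about 0.425 to 0.925 m from the base axis. Payload 6.8 kg.
Tool frame: the origin (TCP) lies between the finger pads; the fingertips stand r.tips_ahead ahead of it and the grasp point (between the pads) lies 5 mm behind it (r.tips_ahead is the distance from the TCP to the fingertips, in m); z points along the fingers, y is the line along which they close (so a half turn about z gives the same grasp; the last joint's range is limited). The gripper opens to 85 mm and grips with 20 to 120 N. Pads are 22 mm wide; open, the fingers measure 114 mm over their backs; the gripper's body (76 mm by 85 mm) begins 54 mm behind the grasp point. The pads swing forward as they close: fully open they stand 13 mm farther back than shut.
Start: joints at [1.18, 0.477, 0.022, 1.555, -0.011, 1.109, -0.083], TCP at [0.188, -0.648, 0.245] pointing down, gripper open.
Joint ranges: [-2.96, 2.96], [-0.34, 2.1], [-1.41, 1.46], [0.24, 2.44], [-1.37, 4.51], [0.17, 1.92], [-2.96, 2.96]. Speed limits (rad/s): [2.39, 2.39, 3.14, 3.14, 3.14, 3.14, 3.14].

INTERFACE

Orientations are given as a rotation vector (axis times angle).
In Python, from bench import r gives the robot as it stands.
- The arm moves only by the tool move_arm, never from a script. Its argument "rows" is one flat list of numbers, 4 for each row, row after row: the shift along the tool's x, y, z in cm, then the turn about the tool's z in degrees. In form: [tx, ty, tz, twist, tx, ty, tz, twist, ...]. A call has 1 to 10 rows; each row is the pose to reach, as a shift and turn from the pose commanded when the call began, along the tool's axes at that moment; what a row does not reach only later rows make up. A row lasts 1/8 s, in which the tool goes at most 62.5 mm and 10.7 degrees, less where a joint would pass 70% of its speed; a pose out of reach is approached as far as the arm can. A call with a gripper value outside its range is refused whole. "fingers" is the opening, from 0 (shut) to 1 (fully open), set as the call begins (left out, the last holds). The fingers move at their own pace and stop on an object; "newtons" is the grip in N (left out, the last holds). Time passes only in rows, so rows that repeat a pose let the fingers close. It gives the time, the measured TCP pose, the force, the opening and the grip force at its end, in the units of the state.
- r.get_obs(): the state, without advancing time (a new reading comes with each control period).
- r.grab_frame(name): name is "scene" or "top" or "wrist"; returns the picture (420x560x3 uint8, blue, green, red); there is no depth.
- r.camera_params(name): a dict with "fx", "fy", "cx", "cy" (pixels), "world_from_camera" (4x4, takes a point from camera to world coordinates). Camera axes: x right, y down, z forward; pixel columns grow to the right and rows downward; lengths in m; the calibration is good to about 2 mm. A picture is of the moment at which its call begins: read the wrist's pose just before it. camera_params takes no time and is no camera call; for the wrist camera it gives the pose at the moment of the call.
- r.hand_in(): hands the job in; it is judged then, once.
The state is a dict: "clock": time; "joints": joint angles; "qvel": joint speeds; "tau": joint torques, N m; "tcp_pos": TCP position; "orientation": TCP orientation; "contact_force": force on the tool from outside, world axes, zero at the start; "moment": the same for the moment, N m; "grip_width": finger opening in m; "gripper_force": force on a finger pad.
Only numpy, scipy, OpenCV 4.12 (cv2) and the standard library are available. Lean on these libraries where they do the work, as an engineer would, in place of code of your own. Each camera call takes 0.05 s, during which the arm holds its last target. There are 200 camera calls.

## Working session

There is one attempt and no reset: what is moved stays moved. The work goes in short steps, Python scripts to look and compute and a tool call to move; the robot and the scene stay as the last step left them, time stands still between calls to the robot, and variables do not carry over. Pictures are saved under pics/ and viewed, at most 10 in all, crops included, and the job is handed in when it is done.

Besides the shell and the picture viewer there is one more tool, called after "Call:" by a JSON object that holds its "name" and its "arguments", one argument or row to a line. move_arm: Moves the arm, as the interface text tells. Its arguments: {"type":"object","properties":{"rows":{"type":"array"},"fingers":{"type":"number"},"newtons":{"type":"number"}},"required":["rows"]}

```bash
mkdir -p pics; python3 - <<'E'
from bench import r
import cv2,numpy as np
o=r.get_obs();print(o['clock'],o['tcp_pos'],o['orientation'],o['grip_width'],r.tips_ahead)
for n in("scene","top"):
    cv2.imwrite(f"pics/{n}0.png",r.grab_frame(n))
    p=r.camera_params(n);print(n,p['fx'],p['fy'],p['cx'],p['cy']);print(np.round(p['world_from_camera'],4).tolist())
E
```

```text
0.0 [ 0.18816986 -0.64765086  0.24432066] [-3.10846869e+00 -4.42495524e-01  6.15251557e-04] 0.08532269056659965 0.014
scene 385.80730596779443 385.80730596779443 280.44809169850316 201.66571758244794
[[-0.764, -0.4025, 0.5043, -0.0041], [-0.6452, 0.477, -0.5968, 0.3719], [-0.0003, -0.7813, -0.6241, 0.6957], [0.0, 0.0, 0.0, 1.0]]
top 537.9866287929814 537.9866287929814 275.8324719003714 214.86078830067385
[[0.0089, -0.9903, 0.1383, 0.3421], [-0.9999, -0.0103, -0.0088, -0.2124], [0.0102, -0.1382, -0.9903, 1.5024], [0.0, 0.0, 0.0, 1.0]]
```

View pics/scene0.png

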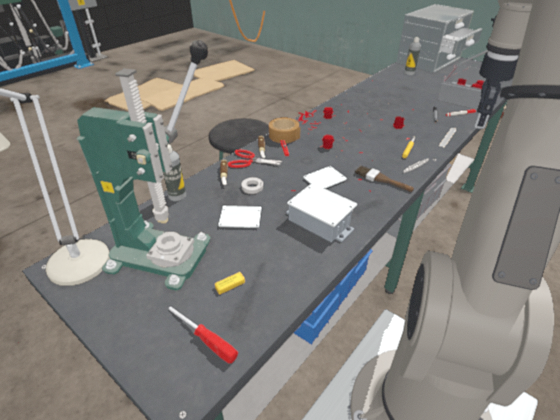

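View pics/top0.png

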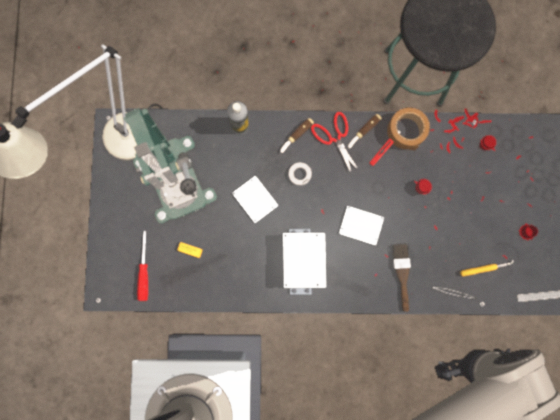

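The top view shows the white cover on the box at (304,260), with lugs at (299,232) and (300,291). A look-alike plate lies at (255,200) and another at (361,225). The blade box is at (190,250).

```bash
cat > h.py <<'E'
from bench import r
import cv2,numpy as np
from scipy.spatial.transform import Rotation as R
def px2w(n,uv,z,p=None):
    p=p or r.camera_params(n);T=np.array(p['world_from_camera'])
    uv=np.atleast_2d(uv).astype(float)
    d=np.c_[(uv[:,0]-p['cx'])/p['fx'],(uv[:,1]-p['cy'])/p['fy'],np.ones(len(uv))]@T[:3,:3].T
    return T[:3,3]+d*((z-T[2,3])/d[:,2:])
def w2px(n,X,p=None):
    p=p or r.camera_params(n);T=np.array(p['world_from_camera'])
    c=(np.atleast_2d(X)-T[:3,3])@T[:3,:3];return np.c_[c[:,0]/c[:,2]*p['fx']+p['cx'],c[:,1]/c[:,2]*p['fy']+p['cy']]
def go(tgt,yaw=None):
    "shift in tool cm, twist deg from current to world target"
    o=r.get_obs();A=R.from_rotvec(o['orientation']);d=A.inv().apply(np.array(tgt)-o['tcp_pos'])*100
    x=A.as_matrix()[:,0];return np.round(d,2),None if yaw is None else np.round(np.degrees((np.arctan2(x[1],x[0])-yaw+np.pi)%(2*np.pi)-np.pi),1)
def blob(im,uv,thr,z,n):
    g=im.min(2);m=(g>thr).astype(np.uint8);k,l,s,c=cv2.connectedComponentsWithStats(m,connectivity=4)
    cn,_=cv2.findContours((l==l[uv[1],uv[0]]).astype(np.uint8),cv2.RETR_EXTERNAL,cv2.CHAIN_APPROX_NONE)
    w=px2w(n,cn[0][:,0],z)[:,:2]*1000;return cv2.minAreaRect(w.astype(np.float32))
E
python3 - <<'E'
from h import *
im=cv2.imread('pics/top0.png')
for t in(150,180,200):print(t,blob(im,(304,260),t,.06,'top'),blob(im,(255,200),t,.005,'top'),blob(im,(361,225),t,.005,'top'))
for nm,uv in dict(blade=(190,250),ring=(300,174),brush=(403,280),lug1=(299,231),lug2=(300,292)).items():print(nm,px2w('top',uv,.012))
o=r.get_obs();print(R.from_rotvec(o['orientation']).as_matrix().round(3))
T=np.linalg.inv(R.from_rotvec(o['orientation']).as_matrix())
p=r.camera_params('wrist');print(np.array(p['world_from_camera']).round(3),p['fx'])
print((T@(np.array(p['world_from_camera'])[:3,3]-o['tcp_pos'])).round(3))
c=im[150:330,150:430];cv2.imwrite('pics/c0.png',cv2.resize(c,None,fx=2.8,fy=2.8,interpolation=2))
E
```

```text
150 ((419.0109558105469, -302.102783203125), (173.5767059326172, 118.39480590820312), 0.5078927278518677) ((596.565185546875, -165.98121643066406), (112.13133239746094, 87.08985137939453), 37.754581451416016) ((524.6907958984375, -465.58831787109375), (112.35140991210938, 88.18296813964844), 72.79231262207031)
180 ((420.32080078125, -302.3533020019531), (171.14974975585938, 114.04491424560547), 0.9296090006828308) ((596.0877685546875, -166.00564575195312), (109.92874145507812, 84.55171203613281), 38.06151580810547) ((524.62939453125, -465.88897705078125), (109.97466278076172, 84.95185852050781), 72.89852142333984)
200 ((424.1902160644531, -302.0106506347656), (157.68557739257812, 113.06336975097656), 0.40662115812301636) ((596.0388793945312, -166.1051025390625), (108.94300079345703, 83.97454071044922), 38.086185455322266) ((524.8473510742188, -465.83709716796875), (108.8133316040039, 84.01128387451172), 72.77140045166016)
blade [[0.44957297 0.01101742 0.012     ]]
ring [[ 0.6676237  -0.29296727  0.012     ]]
brush [[ 0.37250475 -0.57792263  0.012     ]]
lug1 [[ 0.50547812 -0.2906211   0.012     ]]
lug2 [[ 0.33722105 -0.29386805  0.012     ]]
[[ 0.96   0.279 -0.001]
 [ 0.279 -0.96   0.002]
 [-0.    -0.002 -1.   ]]
[[ 0.279 -0.924 -0.262  0.255]
 [-0.96  -0.269 -0.076 -0.629]
 [-0.     0.273 -0.962  0.374]
 [ 0.     0.     0.     1.   ]] 337.8021982962128
[ 0.069  0.001 -0.13 ]
```

View pics/c0.png

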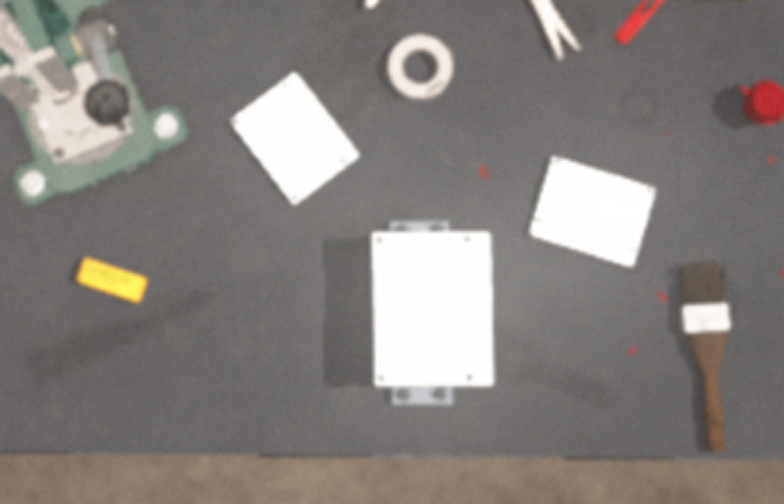

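The crop shows the cover corners at about (372,232), (492,232), (494,385) and (374,386). The lip is on the right and the far side is free up to the yellow box.

```bash
python3 - <<'E'
from h import *
c=np.array([(372,231.5),(492.5,231.5),(494.5,385.5),(374,387)])/2.8+150-.3
w=px2w('top',c,.058)*1000;print(w.round(1));print([np.linalg.norm(w[i]-w[i-3]).round(1) for i in range(4)])
m=w.mean(0);ex=(w[0]+w[3]-w[1]-w[2]);yaw=np.arctan2(ex[1],ex[0]);ey=w[0]+w[1]-w[2]-w[3];y2=np.arctan2(ey[1],ey[0])+np.pi/2
yaw=(yaw+y2-(2*np.pi if y2>3 else 0))/2
u=np.array([np.cos(yaw),np.sin(yaw)])
org=m[:2]+8*u;lip=m[:2]-56*u
print('yaws',np.arctan2(ex[1],ex[0]),y2,yaw,'cover org',org,'lip',lip)
p=np.r_[(lip-40*u)/1000,.14];print(p,go(p,yaw),go(p,yaw+np.pi))
E
```

```text
[[ 496.2 -243.8   58. ]
 [ 497.4 -360.1   58. ]
 [ 350.2 -361.4   58. ]
 [ 347.7 -246.8   58. ]]
[np.float64(116.3), np.float64(147.2), np.float64(114.7), np.float64(148.5)]
yaws 1.5864214510904413 1.5853621211484408 1.585891786119441 cover org [ 422.77314093 -295.02803703] lip [ 423.73921364 -359.02074524]
[ 0.42434301 -0.39901619  0.14      ] (array([ 29.62, -17.28,  10.47]), np.float64(-74.7)) (array([ 29.62, -17.28,  10.47]), np.float64(105.3))
```

Call:
{"name": "move_arm", "arguments": {
  "rows": [29.6,-17.3,6,-74.7,29.6,-17.3,6,-74.7,29.6,-17.3,6,-74.7,29.6,-17.3,6,-74.7,29.6,-17.3,6,-74.7,29.6,-17.3,6,-74.7,29.6,-17.3,6,-74.7,29.6,-17.3,8,-74.7,29.6,-17.3,10,-74.7,29.6,-17.3,10,-74.7],
  "fingers": 1
}}

```text
clock: 1.35
tcp_pos: [0.4231, -0.3986, 0.1436]
orientation: [-2.201, -2.236, 0.0]
contact_force: [0.0, 0.8, 0.8]
grip_width: 0.0856
gripper_force: 0.0
```

```bash
python3 - <<'E'
from h import *
o=r.get_obs();cv2.imwrite('pics/w1.png',r.grab_frame('wrist'));print(o['clock'],o['tcp_pos'],o['joints'],o['contact_force'])
print(R.from_rotvec(o['orientation']).as_matrix().round(3));print(go([.424,-.395,.06],1.586))
E
```

```text
1.35 [ 0.42314786 -0.39862172  0.14363154] [ 0.91292351  0.46519622 -0.34108464  1.85437628  0.19891494  0.85917415
  0.49006501] [0.0274181  0.79203131 0.75142164]
[[-0.016  1.    -0.003]
 [ 1.     0.016  0.003]
 [ 0.003 -0.003 -1.   ]]
(array([0.4 , 0.03, 8.48]), np.float64(0.0))
```

View pics/w1.png

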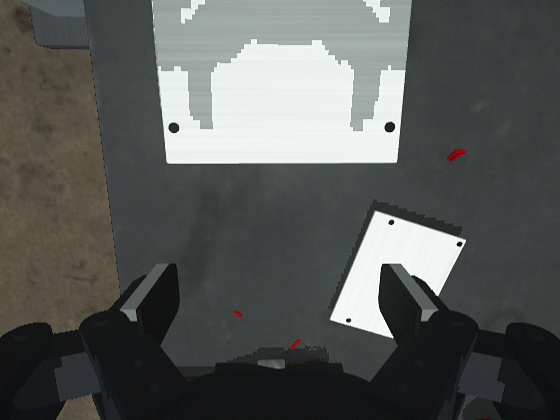

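The wrist view shows the lip edge at row 163, columns 167 to 397, centred between the open fingers.

```bash
python3 - <<'E'
from h import *
print(px2w('wrist',[(167,163),(397,163)],.06), px2w('wrist',[(174,128),(390,127)],.06),go([.4235,-.374,.060],1.586))
E
```

```text
[[ 0.35214917 -0.36265586  0.06      ]
 [ 0.49829555 -0.36029348  0.06      ]] [[ 0.35808029 -0.34090472  0.06      ]
 [ 0.49148244 -0.33815172  0.06      ]] (array([2.51, 0.01, 8.48]), np.float64(0.0))
```

Call:
{"name": "move_arm", "arguments": {
  "rows": [0.4,0,4.5,0,0.4,0,8.4,0,1.5,0,8.4,0,2.0,0,8.4,0,2.4,0,8.4,0,2.4,0,8.4,0]
}}

```text
clock: 2.15
tcp_pos: [0.4248, -0.3757, 0.0628]
orientation: [2.202, 2.238, 0.0]
contact_force: [0.2, 0.8, -0.1]
grip_width: 0.0853
gripper_force: 0.0
```

Call:
{"name": "move_arm", "arguments": {
  "rows": [0.2,0,0,0,0.4,0,0,0,0.6,0,0,0,0.6,0,0,0]
}}

```text
clock: 2.65
tcp_pos: [0.4238, -0.3693, 0.0612]
orientation: [-2.203, -2.239, -0.0]
contact_force: [0.0, 0.1, 1.0]
grip_width: 0.085
gripper_force: 0.0
```

Call:
{"name": "move_arm", "arguments": {
  "rows": [0.15,0,0,0,0.3,0,0,0,0.45,0,0,0,0.6,0,0,0,0.6,0,0,0]
}}

```text
clock: 3.28
tcp_pos: [0.4238, -0.3633, 0.0613]
orientation: [2.204, 2.239, 0.0]
contact_force: [-0.6, -0.1, 0.1]
grip_width: 0.0854
gripper_force: 0.0
```

Call:
{"name": "move_arm", "arguments": {
  "rows": [0.2,0,0,0,0.4,0,0,0,0.6,0,0,0,0.6,0,0,0]
}}

```text
clock: 3.78
tcp_pos: [0.4237, -0.3572, 0.0613]
orientation: [-2.203, -2.239, -0.0]
contact_force: [-0.3, 0.2, -1.1]
grip_width: 0.0855
gripper_force: 0.0
```

```bash
python3 - <<'E'
from h import *
cv2.imwrite('pics/w2.png',r.grab_frame('wrist'))
E
```

```text
(no output)
```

View pics/w2.png

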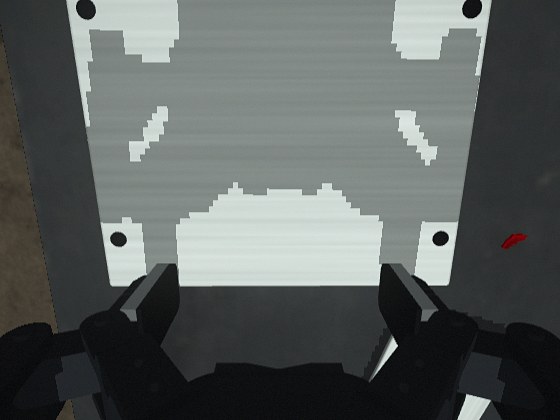

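The open tips stand just above the plate, overlapping its lip edge at row 286. Open tips are about 13 mm farther back than shut, so I retreat and go lower.

Call:
{"name": "move_arm", "arguments": {
  "rows": [-1.2,0,-0.3,0,-2.4,0,0,0,-2.4,0,1.5,0,-2.4,0,1.7,0,-1.6,0,1.7,0,-1.4,0,1.7,0,-1.2,0,1.7,0,-1.0,0,1.7,0,-0.8,0,1.7,0,-0.8,0,1.7,0]
}}

```text
clock: 5.08
tcp_pos: [0.4242, -0.3671, 0.0448]
orientation: [2.202, 2.236, -0.001]
contact_force: [0.6, -4.2, -0.8]
grip_width: 0.0855
gripper_force: 2.4
```

Call:
{"name": "move_arm", "arguments": {
  "rows": [0.2,0,0,0,0.35,0,0,0,0.35,0,0,0]
}}

```text
clock: 5.45
tcp_pos: [0.4242, -0.3669, 0.0455]
orientation: [2.201, 2.232, -0.004]
contact_force: [0.5, -11.7, -1.3]
grip_width: 0.0856
gripper_force: 6.4
```

Call:
{"name": "move_arm", "arguments": {
  "rows": [0.15,0,-0.3,0,0.2,0,-0.6,0,0.25,0,-1.0,0,0.3,0,-1.5,0,0.3,0,-1.5,0]
}}

```text
clock: 6.08
tcp_pos: [0.4241, -0.3651, 0.0612]
orientation: [2.201, 2.23, -0.005]
contact_force: [-0.9, -15.2, 1.4]
grip_width: 0.0856
gripper_force: 7.5
```

```bash
python3 - <<'E'
from h import *
a=r.grab_frame('scene')[150:260,240:400]; a=cv2.resize(a,None,fx=3.5,fy=3.5,interpolation=2)
cv2.imwrite('pics/s3.png',a)
E
```

```text
(no output)
```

View pics/s3.png

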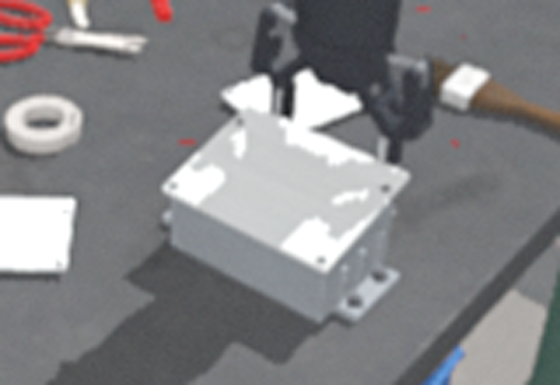

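Call:
{"name": "move_arm", "arguments": {
  "rows": [0.1,0,-0.5,0,0.2,0,-1.0,0,0.3,0,-1.5,0,0.5,0,-2.0,0,0.5,0,-2.0,0]
}}

```text
clock: 6.75
tcp_pos: [0.4241, -0.3592, 0.0813]
orientation: [2.201, 2.231, -0.005]
contact_force: [-0.5, -12.7, 3.9]
grip_width: 0.0852
gripper_force: 6.3
```

Call:
{"name": "move_arm", "arguments": {
  "rows": [0.2,0,-0.5,0,0.4,0,-1.0,0,0.65,0,-1.5,0,0.9,0,-2.0,0,0.9,0,-2.0,0]
}}

```text
clock: 7.38
tcp_pos: [0.4241, -0.3484, 0.1011]
orientation: [2.202, 2.233, -0.003]
contact_force: [-1.0, -7.6, 4.9]
grip_width: 0.0856
gripper_force: 4.3
```

```bash
python3 - <<'E'
from h import *
a=r.grab_frame('scene')[130:260,240:400]; a=cv2.resize(a,None,fx=3.5,fy=3.5,interpolation=2)
cv2.imwrite('pics/s4.png',a)
E
```

```text
(no output)
```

View pics/s4.png

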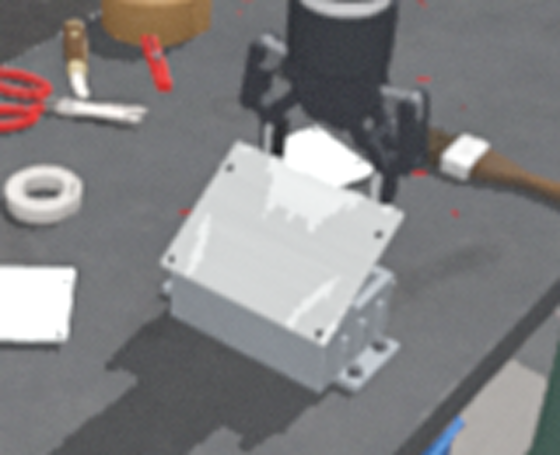

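The cover is tilted about 30° up at the lip, held by the two fingers and hinging on the far wall.

Call:
{"name": "move_arm", "arguments": {
  "rows": [0.45,0,-0.5,0,0.85,0,-1.0,0,1.3,0,-1.5,0,1.8,0,-2.0,0,1.8,0,-2.0,0]
}}

```text
clock: 8.05
tcp_pos: [0.4234, -0.3262, 0.1196]
orientation: [2.203, 2.24, 0.001]
contact_force: [1.3, -1.2, -0.1]
grip_width: 0.0855
gripper_force: 0.7
```

Call:
{"name": "move_arm", "arguments": {
  "rows": [0.6,0,-0.4,0,1.2,0,-0.8,0,1.8,0,-1.2,0,2.5,0,-1.5,0,3.2,0,-1.8,0,3.9,0,-2.0,0,3.9,0,-2.0,0]
}}

```text
clock: 8.93
tcp_pos: [0.4227, -0.2873, 0.1395]
orientation: [2.203, 2.24, 0.0]
contact_force: [0.5, -0.8, -0.1]
grip_width: 0.0853
gripper_force: 0.0
```

```bash
python3 - <<'E'
from h import *
a=r.grab_frame('scene')[110:260,240:400]; a=cv2.resize(a,None,fx=3.5,fy=3.5,interpolation=2)
cv2.imwrite('pics/s5.png',a)
E
```

```text
(no output)
```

View pics/s5.png

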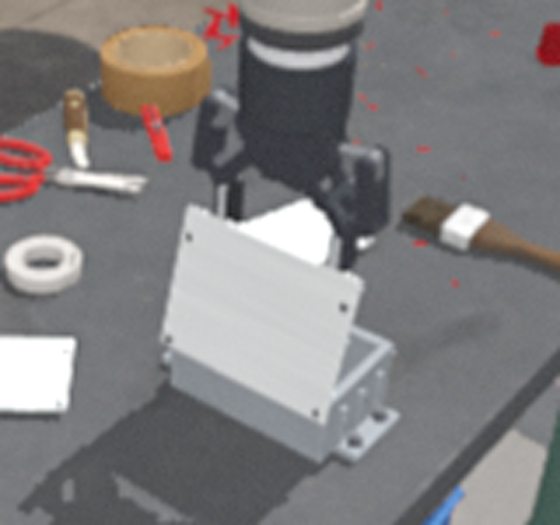

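The cover is at about 70°, its lip still on the fingers. I push it on over vertical.

Call:
{"name": "move_arm", "arguments": {
  "rows": [0.7,0,-0.2,0,1.4,0,-0.4,0,2.1,0,-0.5,0,2.8,0,-0.6,0,3.4,0,-0.6,0,4.0,0,-0.6,0,4.6,0,-0.6,0,5.2,0,-0.6,0,5.8,0,-0.6,0,5.8,0,-0.6,0]
}}

```text
clock: 10.22
tcp_pos: [0.4217, -0.2295, 0.1453]
orientation: [-2.203, -2.24, -0.0]
contact_force: [-0.3, -1.0, 0.6]
grip_width: 0.0852
gripper_force: 0.0
```

```bash
python3 - <<'E'
from h import *
a=r.grab_frame('scene')[130:290,190:400]; a=cv2.resize(a,None,fx=3,fy=3,interpolation=2)
cv2.imwrite('pics/s6.png',a)
im=r.grab_frame('top');cv2.imwrite('pics/t6.png',im)
E
```

```text
(no output)
```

View pics/s6.png

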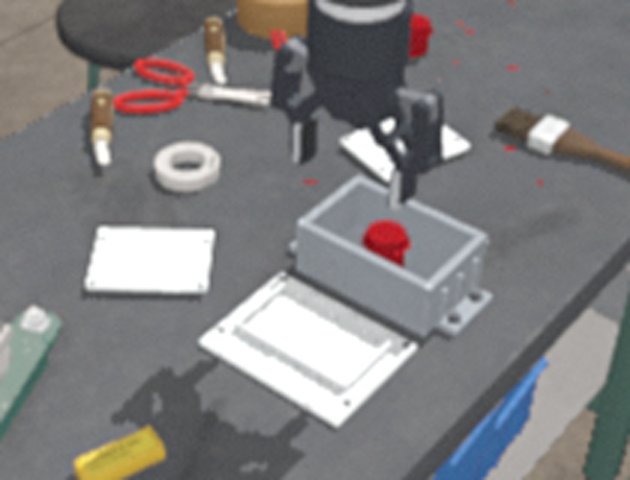

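The cover lies upturned, rim up, right beside the box. The red cap stands in the box at crop (387,240). I back off to measure.

Call:
{"name": "move_arm", "arguments": {
  "rows": [-2,0,-2,0,-6,0,-4,0,-10,0,-5,0,-13,0,-5,0,-13,0,-5,0,-13,0,-5,0],
  "fingers": 0.75
}}

```text
clock: 11.08
tcp_pos: [0.4236, -0.3592, 0.195]
orientation: [-2.203, -2.239, -0.001]
contact_force: [-0.2, 1.3, -0.6]
grip_width: 0.0645
gripper_force: 0.0
```

```bash
python3 - <<'E'
from h import *
o=r.get_obs();P=r.camera_params('wrist');w=r.grab_frame('wrist');t=r.grab_frame('top');cv2.imwrite('pics/w7.png',w);cv2.imwrite('pics/t7.png',t)
print(o['clock'],o['tcp_pos'],o['grip_width'])
for n,im,p in(('wrist',w,P),('top',t,r.camera_params('top'))):
    b,g,rr=im.astype(int).transpose(2,0,1);m=((rr>80)&(rr>2*g)&(rr>2*b)).astype(np.uint8)
    k,l,s,c=cv2.connectedComponentsWithStats(m)
    for i in range(1,k):
        if s[i,4]>25:
            q=px2w(n,c[i],.045,p)[0]; 
            if .3<q[0]<.55 and -.4<q[1]<-.1: print(n,s[i],c[i],q.round(4),px2w(n,[s[i,:2],s[i,:2]+s[i,2:4]],.045,p).round(4).tolist())
g=t.min(2)
for th in(150,180,200):
    k,l,s,c=cv2.connectedComponentsWithStats((g>th).astype(np.uint8),connectivity=4)
    for i in range(1,k):
        q=px2w('top',c[i],.005)[0]
        if s[i,4]>60 and .3<q[0]<.53 and -.4<q[1]<-.05:
            cn,_=cv2.findContours((l==i).astype(np.uint8),0,1);ww=px2w('top',cn[0][:,0],.005)[:,:2]*1000
            print(th,s[i],q.round(4),cv2.minAreaRect(ww.astype(np.float32)))
a=cv2.resize(t[200:320,210:350],None,fx=4,fy=4,interpolation=2);b=cv2.resize(w,(400,300));b=np.vstack([b,np.zeros((180,400,3),np.uint8)])[:480]
cv2.imwrite('pics/m7.png',np.hstack([a[:,:400],b]))
E
```

```text
11.075 [ 0.42363202 -0.3592117   0.19496867] 0.06452448587696957
wrist [ 262  100   52   53 2189] [287.42028323 125.62357241] [ 0.4297 -0.3007  0.045 ] [[0.4092, -0.2814, 0.045], [0.4521, -0.3222, 0.045]]
wrist [414 184  16  10  73] [421.68493151 188.23287671] [ 0.5445 -0.3503  0.045 ] [[0.5376, -0.3468, 0.045], [0.5523, -0.3552, 0.045]]
top [296 251  14  14 151] [302.54304636 257.49006623] [ 0.4299 -0.2987  0.045 ] [[0.4473, -0.2809, 0.045], [0.4098, -0.3189, 0.045]]
150 [284 229  35  66 976] [ 0.428  -0.2814  0.005 ] ((421.87786865234375, -296.9025573730469), (180.2616424560547, 94.6892318725586), 0.39189520478248596)
150 [ 237  234   42   55 2213] [ 0.4205 -0.1768  0.005 ] ((421.888671875, -176.31768798828125), (149.63925170898438, 113.1348876953125), 0.5142331123352051)
180 [322 223  23  35 234] [ 0.4793 -0.3859  0.005 ] ((480.4597473144531, -388.196044921875), (22.3857479095459, 109.80703735351562), 63.3760871887207)
180 [284 230  34  56 588] [ 0.4288 -0.2773  0.005 ] ((432.7307434082031, -295.7908020019531), (152.7599639892578, 92.36620330810547), 0.5174186825752258)
180 [ 238  235   40   54 2075] [ 0.4198 -0.1768  0.005 ] ((420.4488525390625, -175.80882263183594), (146.78897094726562, 108.82170104980469), 0.5712997317314148)
200 [ 238  235   40   53 1888] [ 0.4195 -0.1766  0.005 ] ((421.8498229980469, -176.2935333251953), (144.09654235839844, 107.62825012207031), 0.5152840614318848)
```

View pics/m7.png

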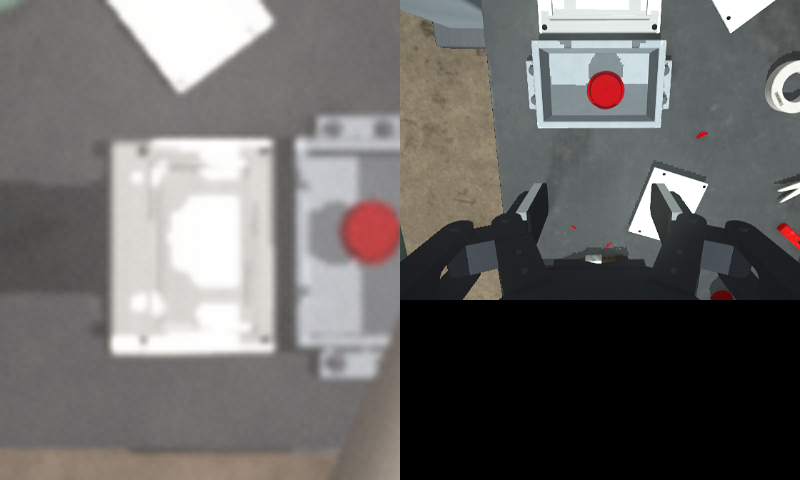

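The top view shows the cover clear of the box with a dark gap between. The wrist view shows the cap at about (287,126) in the full frame, in the box pocket.

```bash
python3 - <<'E'
from h import *
print(go([.430,-.2995,.11],1.584),go([.430,-.2995,.034]))
E
```

```text
(array([5.9 , 0.72, 8.52]), np.float64(0.2)) (array([ 5.9 ,  0.72, 16.12]), None)
```

Call:
{"name": "move_arm", "arguments": {
  "rows": [3,0.4,4,0,5.9,0.7,8,0,5.9,0.7,8.5,0,5.9,0.7,8.5,0,5.9,0.7,8.5,0],
  "fingers": 0.66,
  "newtons": 20
}}

```text
clock: 11.8
tcp_pos: [0.4305, -0.302, 0.1115]
orientation: [2.203, 2.236, 0.0]
contact_force: [0.1, -0.1, 0.1]
grip_width: 0.0565
gripper_force: 0.0
```

```bash
python3 - <<'E'
from h import *
print(go([.430,-.2995,.034],1.584))
E
```

```text
(array([ 0.27, -0.06,  7.75]), np.float64(0.1))
```

Call:
{"name": "move_arm", "arguments": {
  "rows": [0.2,0,2,0,0.2,0,4,0,0.2,0,5.5,0,0.2,0,6.5,0,0.2,0,7.2,0,0.2,0,7.7,0,0.2,0,7.7,0,0.2,0,7.7,0]
}}

```text
clock: 12.8
tcp_pos: [0.43, -0.299, 0.0336]
orientation: [2.203, 2.238, 0.0]
contact_force: [-0.3, 0.6, 0.0]
grip_width: 0.0561
gripper_force: 0.0
```

Call:
{"name": "move_arm", "arguments": {
  "rows": [0,0,0,0,0,0,0,0,0,0,0,0,0,0,0,0,0,0,0,0,0,0,0,0],
  "fingers": 0.3
}}

```text
clock: 13.55
tcp_pos: [0.4301, -0.2991, 0.0339]
orientation: [2.203, 2.238, 0.0]
contact_force: [-0.9, 1.2, 5.8]
grip_width: 0.0418
gripper_force: 19.9
```

Call:
{"name": "move_arm", "arguments": {
  "rows": [0,0,-1,0,0,0,-3,0,0,0,-5,0,0,0,-6.5,0,0,0,-6.5,0,0,0,-6.5,0]
}}

```text
clock: 14.3
tcp_pos: [0.4293, -0.2988, 0.0979]
orientation: [-2.204, -2.238, 0.0]
contact_force: [0.3, 0.7, -0.0]
grip_width: 0.0421
gripper_force: 20.4
```

```bash
python3 - <<'E'
from h import *
o=r.get_obs();P=r.camera_params('wrist');w=r.grab_frame('wrist');cv2.imwrite('pics/w8.png',w)
print(o['tcp_pos'],o['grip_width'],o['gripper_force'])
b,g,rr=w.astype(int).transpose(2,0,1);m=((rr>80)&(rr>2*g)&(rr>2*b)).astype(np.uint8)
k,l,s,c=cv2.connectedComponentsWithStats(m)
for i in range(1,k):
    if s[i,4]>300:print(s[i],c[i],px2w('wrist',c[i],.110,P))
gm=w.min(2)
k,l,s,c=cv2.connectedComponentsWithStats((gm>150).astype(np.uint8),connectivity=4)
for i in range(1,k):
    if s[i,4]>800:
        cn,_=cv2.findContours((l==i).astype(np.uint8),0,1);print(s[i],cv2.minAreaRect((px2w('wrist',cn[0][:,0],.005,P)[:,:2]*1000).astype(np.float32)))
E
```

```text
[ 0.42934461 -0.29876785  0.09787918] 0.042145397634464066 20.380424014292657
[ 229  238   99   99 6642] [278.50767841 291.01535682] [[ 0.4290958  -0.29707507  0.11      ]]
[  143     0   250   121 26817] ((421.2669982910156, -201.0681915283203), (145.52378845214844, 67.58509826660156), 1.0729509592056274)
[ 456    0  104  121 8339] ((575.2283325195312, -185.74374389648438), (49.80459976196289, 83.39720916748047), 38.07683563232422)
[ 395  369   48   51 1045] ((540.0057373046875, -453.93072509765625), (19.71082878112793, 66.00341033935547), 38.88240432739258)
```

Call:
{"name": "move_arm", "arguments": {
  "rows": [3,-0.2,0,0,6.5,-0.4,0,0,9.5,-0.6,0,0,11.2,-0.65,0,0,11.2,-0.65,0,0,11.2,-0.65,2.5,0,11.2,-0.65,4.5,0,11.2,-0.65,5.6,0,11.2,-0.65,5.6,0,11.2,-0.65,5.6,0]
}}

```text
clock: 15.6
tcp_pos: [0.4219, -0.1874, 0.0428]
orientation: [2.204, 2.238, 0.0]
contact_force: [-0.1, -0.4, -0.8]
grip_width: 0.042
gripper_force: 20.4
```

```bash
python3 - <<'E'
from h import *
o=r.get_obs();print(o['clock'],o['tcp_pos'],go([.421,-.1872,.034],1.584),o['contact_force'])
P=r.camera_params('wrist');w=r.grab_frame('wrist');cv2.imwrite('pics/w9.png',w);t=r.grab_frame('top');cv2.imwrite('pics/t9.png',t)
gm=w.min(2)
for th in(130,170):
  k,l,s,c=cv2.connectedComponentsWithStats((gm>th).astype(np.uint8),connectivity=4)
  for i in range(1,k):
    if s[i,4]>800:
        cn,_=cv2.findContours((l==i).astype(np.uint8),0,1);print(s[i],cv2.minAreaRect((px2w('wrist',cn[0][:,0],.005,P)[:,:2]*1000).astype(np.float32)))
E
```

```text
15.6 [ 0.42194202 -0.18744166  0.0427594 ] (array([ 0.03, -0.09,  0.88]), np.float64(0.1)) [-0.13204337 -0.42741563 -0.79923593]
[  125   121   303   190 39809] ((420.7261962890625, -174.58938598632812), (146.1104278564453, 103.18058776855469), 0.8947661519050598)
[ 490  175   70  155 5475] ((555.77099609375, -195.763671875), (35.07860565185547, 91.78387451171875), 13.778450965881348)
[ 311  121  117  189 9401] ((466.12286376953125, -173.64407348632812), (54.81720733642578, 102.55926513671875), 1.0928013324737549)
[  125   122   123   189 10411] ((376.4418640136719, -175.3568878173828), (56.96704864501953, 102.55709838867188), 1.057679533958435)
[ 239  122   84   49 2269] ((421.52392578125, -134.50135803222656), (41.3780403137207, 23.072450637817383), 2.926161050796509)
[ 491  176   69  154 5300] ((556.0797119140625, -195.9560546875), (34.570430755615234, 91.26309204101562), 13.778450012207031)
```

Call:
{"name": "move_arm", "arguments": {
  "rows": [0,-0.05,0.3,0,-0.05,-0.05,0.6,0,-0.05,-0.05,0.8,0,-0.05,-0.05,0.95,0,-0.05,-0.05,0.95,0]
}}

```text
clock: 16.32
tcp_pos: [0.421, -0.1875, 0.0329]
orientation: [-2.204, -2.239, 0.0]
contact_force: [-1.6, 0.8, 3.5]
grip_width: 0.0416
gripper_force: 20.6
```

Call:
{"name": "move_arm", "arguments": {
  "rows": [0,0,0,0,0,0,0,0,0,0,0,0,0,0,0,0,0,0,-1,0,0,0,-3,0,0,0,-6,0,0,0,-9,0,-4,0,-10,0,-9,0,-12,0],
  "fingers": 0.66
}}

```text
clock: 17.58
tcp_pos: [0.4224, -0.2774, 0.154]
orientation: [-2.2, -2.242, -0.001]
contact_force: [1.2, -0.1, 0.3]
grip_width: 0.0564
gripper_force: 0.0
```

Call:
{"name": "move_arm", "arguments": {
  "rows": [-4,0,-1,0,-7,0,-2,0,-7,0,-2,0,-7,0,-2,0]
}}

```text
clock: 18.08
tcp_pos: [0.4234, -0.3464, 0.1729]
orientation: [-2.203, -2.239, -0.001]
contact_force: [-0.2, -0.4, -0.4]
grip_width: 0.0561
gripper_force: 0.0
```

```bash
python3 - <<'E'
from h import *
o=r.get_obs();print(o['clock'],o['tcp_pos'])
P=r.camera_params('wrist');w=r.grab_frame('wrist');t=r.grab_frame('top');cv2.imwrite('pics/w10.png',w);cv2.imwrite('pics/t10.png',t)
for n,im,p in(('wrist',w,P),('top',t,r.camera_params('top'))):
    b,g,rr=im.astype(int).transpose(2,0,1);m=((rr>80)&(rr>2*g)&(rr>2*b)).astype(np.uint8)
    k,l,s,c=cv2.connectedComponentsWithStats(m)
    for i in range(1,k):
        q=px2w(n,c[i],.044,p)[0]
        if s[i,4]>60 and .3<q[0]<.52 and -.4<q[1]<-.1: print(n,s[i],q.round(4))
im=t;print([blob(im,uv,150,.005,'top') for uv in((242,240),(242,285))])
g=w.min(2);k,l,s,c=cv2.connectedComponentsWithStats((g>130).astype(np.uint8),connectivity=4)
for i in range(1,k):
    if s[i,4]>800:
        cn,_=cv2.findContours((l==i).astype(np.uint8),0,1);print(s[i],cv2.minAreaRect((px2w('wrist',cn[0][:,0],.005,P)[:,:2]*1000).astype(np.float32)))
E
```

```text
18.075 [ 0.42342528 -0.34643581  0.17288195]
wrist [253   0  52  19 652] [ 0.421 -0.209  0.044]
top [256 255  13  12 116] [ 0.4206 -0.1887  0.044 ]
[((421.7118835449219, -175.97372436523438), (150.3048858642578, 113.75847625732422), 1.083410620689392), ((421.7118835449219, -175.97372436523438), (150.3048858642578, 113.75847625732422), 1.083410620689392)]
[ 186    0  187   59 9760] ((421.4727478027344, -214.49813842773438), (145.89039611816406, 41.65315628051758), 1.0104951858520508)
[ 442    0  113   59 3378] ((592.097412109375, -211.66021728515625), (87.29377746582031, 41.677894592285156), 0.9729583263397217)
[  170    71   218   131 14079] ((422.3968811035156, -300.3063049316406), (183.00338745117188, 110.18602752685547), 0.964771032333374)
[ 526  105   34   71 1237] ((651.975830078125, -300.9736328125), (28.199827194213867, 61.14936447143555), 13.779723167419434)
[ 361  255   79   59 1722] ((536.6934814453125, -437.9927978515625), (40.34324264526367, 82.71344757080078), 72.66419982910156)
[ 322  299   35   57 1061] ((495.3763427734375, -488.119384765625), (59.13322448730469, 35.42759323120117), 72.97283172607422)
```

View pics/w10.png

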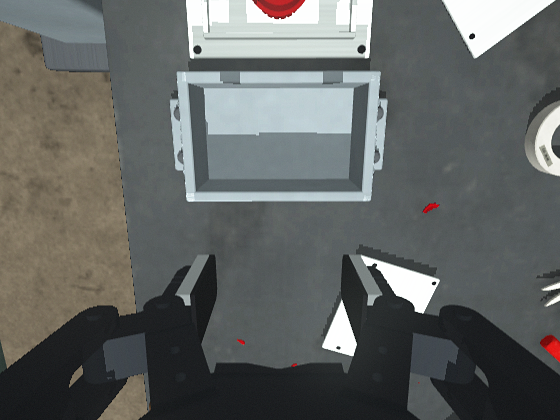

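```bash
python3 -c "
from h import *
print(r.hand_in())"
```

```text
the job is handed in; nothing more can be done
None
```

I handed the job in at about 18 s: the cover lies rim up beside the box, about 14 mm clear, with the cap standing inside its rim about 2–5 mm off centre; no verdict came back, and I viewed 11 pictures, one over the limit of 10.

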